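# Feed a pine offcut under the bridge of a drilling jig

## Robot

A 6-joint arm with a two-finger parallel gripper is mounted at the origin on a cart in front of the work surface, level with it; the furniture and walls round the work are solid. World frame = base frame: x ahead of the robot, y to its left, z up, the work surface at z = 0. Lengths are in m, angles in rad, forces in N, time in s.
With the tool pointing down it reaches from about 0.325 to 0.85 m from the base axis. Payload 4.4 kg.
Tool frame: the origin (TCP) lies midway between the tips of the shut fingers; the grasp point (between the pads) lies 19 mm behind it (env.pinch_z is the distance from the TCP to the grasp point, in m); z points along the fingers, y is the line along which they close (so a half turn about z gives the same grasp; the last joint's range is limited). The gripper opens to 94 mm and grips with 3 to 60 N. Pads are 16 mm wide; open, the fingers measure 119 mm over their backs; the gripper's body (75 mm by 177 mm) begins 78 mm behind the grasp point.
Start: joints at [1.002, 0.207, 1.542, -0, 1.393, -0.15], TCP at [0.233, 0.526, 0.205] pointing down, gripper open.
Joint ranges: [-2.73, 2.73], [-0.86, 2.22], [0.23, 2.46], [-1.11, 4.25], [0.08, 2.63], [-2.82, 2.82]. Speed limits (rad/s): [2.79, 2.79, 3.14, 3.14, 3.14, 3.14].

## Interface

Orientations are given as a unit quaternion [w, x, y, z].
In Python, from station import env, jaws, kinematics, telemetry, get_image, camera_model, workorder, silhouettes, pinpoint gives the robot as it stands. The module is installed in compiled form; this text tells all that it offers. Calls block until the motion is done:
- env.movep(position, orientation): joint-space move of the TCP to a pose.
- env.move_l(position, attitude=None, vel=0.15): straight line of the TCP; attitude=None keeps the orientation; vel is the mean speed in m/s.
- env.set_joints(angles): joint-space move.
- jaws.set_gripper(opening): finger opening in m; the grip force is fixed at half the most; returns when the fingers have stopped.
- env.sleep(seconds).
- kinematics.ik(position, orientation): joint angles nearest the present ones, or None.
- telemetry.observe(): the state.
- get_image(name): name is "scene" or "top"; returns (picture, depth): 384x512x3 uint8, red, green, blue; 384x512 float32, m along the optical axis (not along the pixel's ray), 0 where there is no reading.
- camera_model(name): a dict with "mtx" (3x3 intrinsics, pixels), "dist_coeffs" ([k1, k2, p1, p2, k3] as OpenCV has them; the pictures are not rectified), "R" (3x3) and "t" (3): a world point X has camera coordinates R X + t. Camera axes: x right, y down, z forward; pixel columns grow to the right and rows downward; lengths in m; the calibration is good to about 2 mm. A picture is of the moment at which its call begins. camera_model takes no time and is no camera call.
A pose or a line that the arm cannot do raises env.MotionError and nothing moves.
- workorder.finish_job(): hands the job in; it is judged then, once.
Trained networks look in the newest picture that a camera, given by its name, has taken for a name from the list of things; names that differ only in an ending like _2 or _b are one class to them, and where a whole thing is asked for, a point or a joint stands for the part that bears it (a point fixed in the world has none). Each returns a list of dicts, best first, with "conf" (0 to 1); they miss things now and then, are a little off and sometimes report something else, mostly with a low value. They report only what shows in the picture. A call takes as long as a camera call. They do not tell look-alikes from the thing itself.
- silhouettes(camera, label): "pixels" (384x512 bool, what is visible of it) and "pixel" ([column, row] in pixels, amid what is visible of it).
- pinpoint(camera, label): "pixel" ([column, row] in pixels: a listed point, or the origin of a listed thing).
The state is a dict: "time": time; "q": joint angles; "dq": joint speeds; "effort": joint torques, N m; "position": TCP position; "ee_rot": TCP orientation; "wrist_force": force on the tool from outside, world axes, zero at the start; "wrist_torque": the same for the moment, N m; "width": finger opening in m; "finger_force": force on a finger pad.
Only numpy, scipy, OpenCV 4.12 (cv2) and the standard library are available. Lean on these libraries where they do the work, as an engineer would, in place of code of your own. Each camera call takes 0.05 s, during which the arm holds its last target. There are 200 camera calls.

## Task

Load the drilling jig: lay the slim pine offcut (the long, thin one of the two) on the jig's plywood bed and slide it lengthwise under the low aluminium bridge until its leading end is home against the red stop block behind the bridge. Leave it lying there and let go; the short, thick offcut does not fit and stays where it is.

Things in the scene. Friction and masses are not known exactly. Their poses are not given: they have to be found in the camera images.
- slim_offcut_centre (a point): Centre (half-way up) of the slim pine offcut, a loose wooden bar 45 mm wide (its x axis), 140 mm long (its y axis) and 19 mm thick (its z axis, up), about 0.1 kg. It starts lying flat on the worktop, left or right of the jig. Either end may lead.
- tunnel_mouth (a point): Middle of the drilling jig's tunnel mouth, on top of its plywood bed, 9 mm above the worktop. x points level into the tunnel (feed direction), y across, z up. The bed is 130 mm wide and reaches 145 mm back (-x) as an open infeed. Dark steel cheeks 25 mm high stand 57 mm apart from x = 0 to 95 mm and flare outward in front of the mouth to y = +-55 mm at x = -30 mm. The jig is fixed.
- stop_face (a point): Middle of the foot of the red stop block's face, on the bed, 95 mm past the mouth; same axes as the mouth. The aluminium bridge covers the first 50 mm of the tunnel: underside 25 mm, top 37 mm above the bed, drill bushings to 45 mm; behind it the channel is open above. With the slim offcut home its centre is 70 mm before this face and its trailing end sticks out 45 mm before the mouth.
- thick_offcut_centre (a point): Centre (half-way up) of the other pine offcut, a loose block 60 x 90 x 32 mm (x, y, z). It is too thick for the bridge and is to be left where it lies, on the other side of the jig.
There are look-alikes about, which are no part of the job. Of the things that look like the part that bears slim_offcut_centre, the largest one is meant.

How it is judged:
By the outcome, as a careful person would: the job done as asked, in the order asked, and still so for the second after the job is handed in, with the robot touching nothing.
It also fails if it takes over 54 s, if anything falls off the work surface, if the arm or the gripper's body presses on something with over 40 N, if the wrist force passes 120 N, or if a joint passes its speed limit or range.

## Working session

There is one attempt and no reset: what is moved stays moved. The work goes in short steps, each a Python script; the robot and the scene stay as the last script left them, time stands still between calls to the robot, and variables do not carry over. Pictures are saved under pics/ and viewed, at most 10 in all, crops included, and the job is handed in when it is done.

```bash
mkdir -p pics; cat > h.py <<'E'
import numpy as np, cv2
from station import env, jaws, kinematics, telemetry, get_image, camera_model, workorder, silhouettes, pinpoint
def world(cam, px, z):
    """pixel -> world on plane z"""
    m=camera_model(cam); R=np.array(m['R']);t=np.array(m['t'])
    u=cv2.undistortPoints(np.array(px,float).reshape(-1,1,2),np.array(m['mtx']),np.array(m['dist_coeffs']))[:,0]
    d=np.c_[u,np.ones(len(u))]@R; c=-R.T@t
    return c+d*((z-c[2])/d[:,2])[:,None]
def world_d(cam,px,depth):
    m=camera_model(cam); R=np.array(m['R']);t=np.array(m['t'])
    u=cv2.undistortPoints(np.array(px,float).reshape(-1,1,2),np.array(m['mtx']),np.array(m['dist_coeffs']))[:,0]
    return (np.c_[u,np.ones(len(u))]*np.asarray(depth).reshape(-1,1)-t)@R
def project(cam,X):
    m=camera_model(cam)
    return cv2.projectPoints(np.array(X,float).reshape(-1,1,3),cv2.Rodrigues(np.array(m['R']))[0],np.array(m['t']),np.array(m['mtx']),np.array(m['dist_coeffs']))[0][:,0]
def save(cam,name):
    im,d=get_image(cam); cv2.imwrite('pics/'+name,im[:,:,::-1]); return im,d
def comps(cam,label,d):
    """per silhouette: top-surface points (world) rectangle"""
    for s in silhouettes(cam,label):
        m=s['pixels']; r,c=np.nonzero(m&(d>0))
        if len(r)<20: continue
        P=world_d(cam,np.c_[c,r],d[r,c]); h=np.percentile(P[:,2],70)
        top=P[abs(P[:,2]-np.median(P[P[:,2]>h-.006,2]))<.006]
        (cx,cy),(w,l),a=cv2.minAreaRect(top[:,:2].astype(np.float32))
        print(cam,label,round(s['conf'],2),np.round(s['pixel']),len(r),'c',np.round([cx,cy,np.median(top[:,2])],4),'wl',np.round([w,l],4),'a',round(a,1))
E
python3 - <<'E'
from h import *
for cam in('top','scene'):
    im,d=save(cam,cam+'0.png')
    m=camera_model(cam);print(cam,'pos',np.round(-np.array(m['R']).T@m['t'],3))
    for l in('slim_offcut_centre','thick_offcut_centre'): comps(cam,l,d)
    for l in('slim_offcut_centre','tunnel_mouth','stop_face','thick_offcut_centre'):
        for p in pinpoint(cam,l):
            z={'slim_offcut_centre':.0095,'thick_offcut_centre':.016}.get(l,.009)
            print(cam,l,round(p['conf'],2),np.round(p['pixel'],1),np.round(world(cam,p['pixel'],z),4))
E
```

```text
top pos [0.372 0.003 1.22 ]
top slim_offcut_centre 0.85 [325. 188.] 406 c [ 0.5982 -0.2062  0.013 ] wl [0.0328 0.1036] a 54.6
top slim_offcut_centre 0.67 [368. 227.] 805 c [ 0.4923 -0.3286  0.0184] wl [0.1369 0.047 ] a 8.7
top slim_offcut_centre 0.55 [316. 241.] 459 c [ 0.4603 -0.1924  0.013 ] wl [0.033  0.1015] a 53.0
top thick_offcut_centre 0.6 [141. 224.] 726 c [0.482  0.3022 0.0308] wl [0.0599 0.0879] a 88.9
top thick_offcut_centre 0.28 [367. 229.] 814 c [ 0.4897 -0.329   0.0184] wl [0.1374 0.0472] a 8.1
top slim_offcut_centre 0.96 [316.6 238. ] [[ 0.463  -0.1901  0.0095]]
top slim_offcut_centre 0.72 [322.3 190.3] [[ 0.6001 -0.2081  0.0095]]
top slim_offcut_centre 0.69 [363.3 228.2] [[ 0.4926 -0.3236  0.0095]]
top tunnel_mouth 0.63 [250.7 184.8] [[ 0.6127 -0.0021  0.009 ]]
top stop_face 0.6 [257.8 153.1] [[ 0.7072 -0.0213  0.009 ]]
top thick_offcut_centre 0.85 [141.1 224.2] [[0.4936 0.3033 0.016 ]]
scene pos [ 0.075 -0.761  0.504]
scene slim_offcut_centre 0.8 [309. 248.] 592 c [ 0.5977 -0.2081  0.0123] wl [0.0348 0.1029] a 54.0
scene slim_offcut_centre 0.77 [257. 266.] 717 c [ 0.46   -0.1934  0.0123] wl [0.0368 0.1031] a 51.9
scene slim_offcut_centre 0.68 [311. 290.] 1624 c [ 0.4912 -0.3293  0.0179] wl [0.1414 0.0468] a 8.4
scene thick_offcut_centre 0.97 [173. 180.] 499 c [0.4824 0.2973 0.0314] wl [0.0588 0.0912] a 89.2
scene slim_offcut_centre 0.83 [311.  291.3] [[ 0.4922 -0.3264  0.0095]]
scene slim_offcut_centre 0.66 [259.6 263.6] [[ 0.4631 -0.1968  0.0095]]
scene slim_offcut_centre 0.59 [311.4 244.1] [[ 0.6011 -0.2026  0.0095]]
scene tunnel_mouth 0.94 [260.6 206.7] [[0.6112 0.0129 0.009 ]]
scene stop_face 0.87 [298.7 205. ] [[ 0.7004 -0.0378  0.009 ]]
scene thick_offcut_centre 0.8 [169.8 181.4] [[0.4721 0.294  0.016 ]]
```

View pics/top0.png

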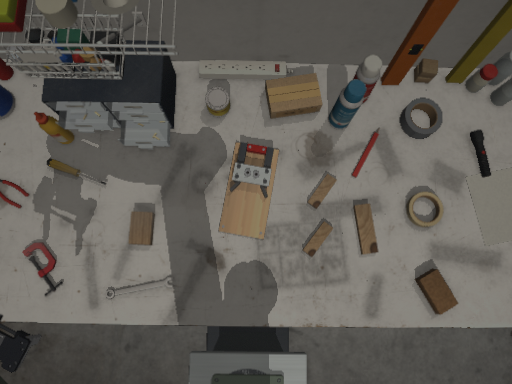

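View pics/scene0.png

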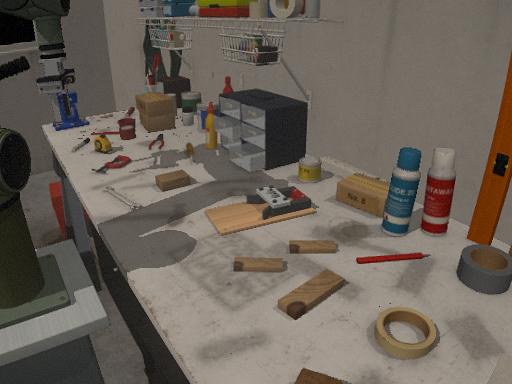

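The top picture shows the slim offcut at (366,227), with its two small look-alikes at (322,190) and (317,238). The thick one is at (141,228). The jig is at (250,190), its mouth near (251,185) and facing the robot. The scene picture agrees, with the slim one at (311,292) and the jig at (262,208). Next I'll pin down the jig axis.

```bash
cat > jig.py <<'E'
from h import *
outs=[]
for cam in('top','scene'):
    im,d=get_image(cam); r,c=np.nonzero(d>0)
    P=world_d(cam,np.c_[c,r],d[r,c]); hsv=cv2.cvtColor(im,cv2.COLOR_RGB2HSV)[r,c].astype(int)
    near=(abs(P[:,0]-.6)<.19)&(abs(P[:,1]-.01)<.13)
    tab=near&(hsv[:,1]<50)&(abs(P[:,2])<.006); print(cam,'table z',np.median(P[tab,2]))
    def rect(sel,n):
        Q=P[sel]
        if len(Q)<8: print(n,len(Q));return
        m=np.zeros(d.shape,np.uint8); m[r[sel],c[sel]]=1
        k,lab,st,_=cv2.connectedComponentsWithStats(m); b=1+np.argmax(st[1:,4]); keep=lab[r[sel],c[sel]]==b; Q=Q[keep]
        (x,y),(w,h),a=cv2.minAreaRect(Q[:,:2].astype(np.float32)); print(cam,n,len(Q),'c',np.round([x,y],4),'wl',np.round([w,h],4),'a',round(a,2),'z',np.round(np.median(Q[:,2]),4)); return Q
    rect(near&(hsv[:,1]>70)&(hsv[:,0]>5)&(hsv[:,0]<25)&(P[:,2]<.014)&(P[:,2]>.004),'bed')
    rect(near&(P[:,2]>.041)&(P[:,2]<.06)&(hsv[:,1]<60),'bridge')
    rect(near&(P[:,2]>.012)&(hsv[:,1]>150)&((hsv[:,0]<5)|(hsv[:,0]>172)),'stop')
    rect(near&(P[:,2]>.02)&(P[:,2]<.07),'upper')
    # orthophoto at z=.009
    X,Y=np.meshgrid(np.arange(.14,-.14,-.0007),np.arange(.78,.43,-.0007)); X,Y=Y,X
    u=project(cam,np.c_[X.ravel(),Y.ravel(),np.full(X.size,.009)]).reshape(*X.shape,2).astype(np.float32)
    outs.append(cv2.remap(im,u[...,0],u[...,1],cv2.INTER_CUBIC))
cv2.imwrite('pics/ortho.png',np.hstack(outs)[:,:,::-1]); print(outs[0].shape)
for l in('tunnel_mouth','stop_face'):
  for s in silhouettes('top',l): print(l,s['conf'],s['pixel'],s['pixels'].sum())
E
python3 jig.py
```

```text
top table z -0.0005387965901782742
top bed 2460 c [0.5997 0.0028] wl [0.1291 0.2641] a 80.7 z 0.0085
top bridge 635 c [ 0.6363 -0.0033] wl [0.1046 0.0502] a 80.85 z 0.0459
top stop 127 c [ 0.7154 -0.0161] wl [0.056  0.0217] a 80.12 z 0.033
top upper 1214 c [ 0.6545 -0.0067] wl [0.1062 0.145 ] a 81.11 z 0.0421
scene table z -0.0008223290653088949
scene bed 1584 c [0.5993 0.001 ] wl [0.1306 0.2671] a 80.61 z 0.0082
scene bridge 376 c [ 0.6363 -0.004 ] wl [0.1082 0.0518] a 80.39 z 0.0457
scene stop 91 c [ 0.713  -0.0171] wl [0.0543 0.0187] a 82.47 z 0.0322
scene upper 1034 c [ 0.6551 -0.0075] wl [0.1099 0.1456] a 80.9 z 0.0337
(501, 401, 3)
tunnel_mouth 0.61 [249.3, 188.2] 4007
stop_face 0.69 [250.4, 189.1] 4055
```

View pics/ortho.png

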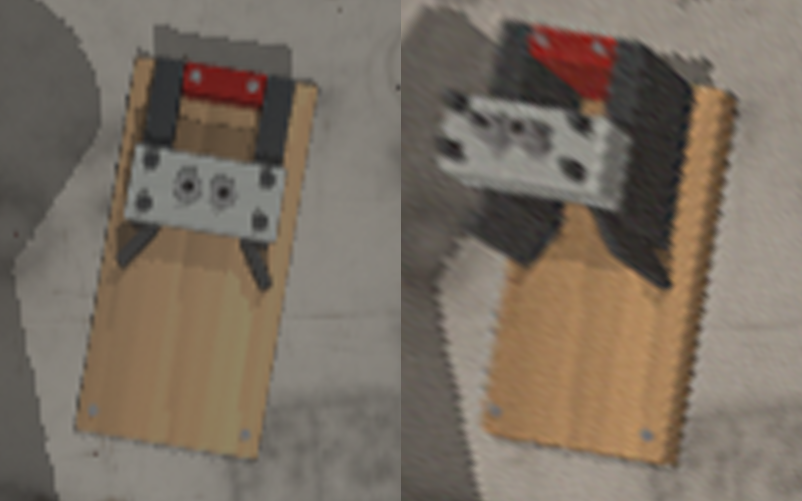

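```bash
cat >> h.py <<'E'
from scipy.spatial.transform import Rotation as Rn
JY=np.radians(-9.2); F=np.array([np.cos(JY),np.sin(JY),0]); L=np.array([-F[1],F[0],0]); MOUTH=np.array([.6117,.0002,.009])
def quat(yaw):
    best=None
    x=np.array([np.cos(yaw),np.sin(yaw),0]); z=np.array([0,0,-1.]); 
    q=Rn.from_matrix(np.c_[x,np.cross(z,x),z]).as_quat()
    return q[[3,0,1,2]]
def jp(x,y=0,z=0): return MOUTH+F*x+L*y+np.array([0,0,z])
def st(tag=''):
    o=telemetry.observe(); print(tag,'t',round(o['time'],2),'p',np.round(o['position'],4),'F',np.round(o['wrist_force'],1),'w',round(o['width'],4),'ff',np.round(o['finger_force'],1)); return o
E
python3 - <<'E'
from h import *
th=np.radians(8.5); C=np.array([.4917,-.329,0])
for y in(th,th+np.pi):
    print([np.round(kinematics.ik(p,quat(yy)),2) if kinematics.ik(p,quat(yy)) is not None else None for p,yy in((C+[0,0,.0025],y),(jp(-77,0,0.01) if 0 else jp(-.077,0,.01),y-th+JY),(jp(-.035,0,.0025),y-th+JY))])
st('start')
q=quat(th)
env.movep(C+[0,0,.12],q); st()
env.move_l(C+[0,0,.0035],vel=.12); st('down')
jaws.set_gripper(.03); st('grip')
env.move_l(C+[0,0,.12],vel=.15); st('up')
save('scene','s1.png')
E
```

```text
[array([-0.74,  0.48,  1.65, -0.  ,  1.02,  0.69]), array([-0.14,  0.36,  1.78, -0.  ,  1.  ,  1.59]), array([-0.14,  0.44,  1.68, -0.  ,  1.02,  1.59])]
[array([-0.74,  0.48,  1.65, -0.  ,  1.02, -2.46]), array([-0.14,  0.36,  1.78, -0.  ,  1.  , -1.55]), array([-0.14,  0.44,  1.68, -0.  ,  1.02, -1.55])]
start t 0.9 p [0.2333 0.5256 0.2055] F [ 0.4  0.7 -0.2] w 0.0939 ff 0.0
 t 4.04 p [ 0.4922 -0.3283  0.1201] F [ 0.3 -0.7  0.8] w 0.0938 ff 0.0
down t 5.17 p [ 0.4925 -0.3296  0.0044] F [ 0.4 -0.3 -0.9] w 0.094 ff 0.0
grip t 5.98 p [ 0.4916 -0.3289  0.0035] F [-0.3 -0.4  1.1] w 0.045 ff 30.0
up t 6.91 p [ 0.4909 -0.3283  0.1188] F [-0.8 -0.1 -0.5] w 0.0446 ff 30.0
```

View pics/s1.png

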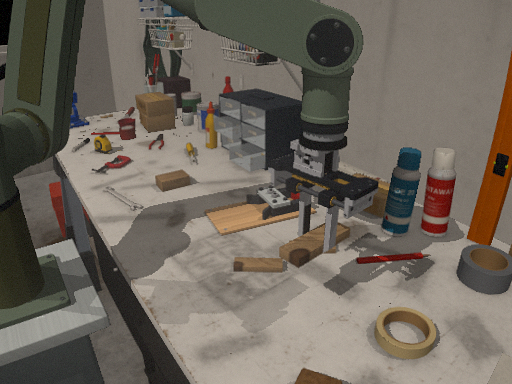

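The bar is held level in the fingers at about (315,243), with the pads reading a width of 45 mm. Next I'll lay it on the infeed.

```bash
python3 - <<'E'
from h import *
q=quat(JY)
env.movep(jp(-.079,0,.10),q); 
env.move_l(jp(-.079,0,.010),vel=.12); st('low')
z=.010
while z>.0025:
    z-=.0015; env.move_l(jp(-.079,0,z),vel=.05)
    if telemetry.observe()['wrist_force'][2]>5: break
st('placed')
jaws.set_gripper(.07); st('open')
env.move_l(jp(-.079,0,.11),vel=.2)
# move aside so the cameras see the bar
env.movep(jp(-.16,0.0,.2),q); st('clear')
im,d=get_image('top'); comps('top','slim_offcut_centre',d); im2,d2=get_image('scene'); comps('scene','slim_offcut_centre',d2)
cv2.imwrite('pics/s2.png',np.hstack([cv2.resize(im[90:280,180:400],(400,345)),cv2.resize(im2[150:320,170:380],(400,324)) if 0 else cv2.resize(im2[150:320,170:380],(400,345))])[:,:,::-1])
print('want',jp(-.079,0,.019))
E
```

```text
low t 9.16 p [0.5346 0.0126 0.0197] F [ 0.1 -0.2 -0.3] w 0.045 ff 30.0
placed t 10.66 p [0.534  0.0128 0.0124] F [-6.   1.3 15.4] w 0.0448 ff 30.0
open t 11.25 p [0.5336 0.0128 0.0098] F [ 0.2 -0.4 -0.6] w 0.0703 ff 0.0
clear t 12.49 p [0.4533 0.0258 0.2075] F [ 0.7  0.5 -0.6] w 0.0703 ff 0.0
top slim_offcut_centre 0.82 [322. 191.] 418 c [ 0.5983 -0.2062  0.0134] wl [0.0327 0.1027] a 54.8
top slim_offcut_centre 0.58 [318. 239.] 428 c [ 0.4608 -0.1927  0.0131] wl [0.0329 0.1022] a 53.1
scene slim_offcut_centre 0.93 [262. 263.] 696 c [ 0.4602 -0.194   0.0123] wl [0.036  0.1017] a 53.5
scene slim_offcut_centre 0.85 [310. 250.] 587 c [ 0.5975 -0.2083  0.0123] wl [0.0341 0.1027] a 54.6
want [0.53371624 0.01283061 0.028     ]
```

View pics/s2.png

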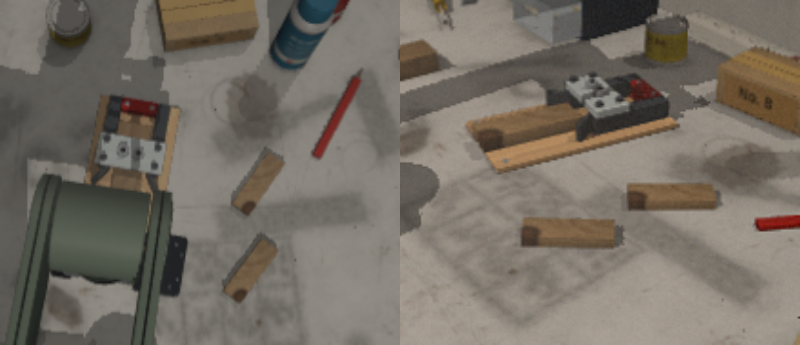

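The scene crop (right half) shows the bar flat on the infeed, pointing at the mouth. I'll measure its pose from scene depth in the jig frame before regripping.

```bash
cat >> h.py <<'E'
def bar(cam='scene'):
    im,d=get_image(cam); r,c=np.nonzero(d>0); P=world_d(cam,np.c_[c,r],d[r,c])-MOUTH
    x,y,z=P@F,P@L,P[:,2]; s=(x>-.19)&(x<-.0)&(abs(y)<.065)&(z>.0145)&(z<.0225)
    m=np.zeros(d.shape,np.uint8); m[r[s],c[s]]=1; k,lab,stt,_=cv2.connectedComponentsWithStats(m,connectivity=4); b=1+np.argmax(stt[1:,4]); s&=lab[r,c]==b
    x,y=x[s],y[s]; b=x<-.035
    print('n',s.sum(),'x',np.round([x.min(),x.max()],4),'rect',cv2.minAreaRect(np.c_[x,y][b].astype(np.float32)),'z',np.median(z[s]))
    for lo in np.arange(-.16,-.02,.02):
        k=(x>=lo)&(x<lo+.02)
        if k.sum()>5: print(round(lo+.01,2),np.round(np.percentile(y[k],[1,99]),4))
E
python3 -c "
from h import *
bar()"
```

```text
n 558 x [-0.1491 -0.0002] rect ((-0.09213149547576904, -0.0024730153381824493), (0.11383038014173508, 0.04969438165426254), 0.33266353607177734) z 0.018196535962504416
-0.15 [-0.0251  0.0217]
-0.13 [-0.0251  0.02  ]
-0.11 [-0.0248  0.0207]
-0.09 [-0.0261  0.0211]
-0.07 [-0.0254  0.0205]
-0.05 [-0.0254  0.0206]
-0.03 [-0.0253  0.0484]
-0.01 [-0.0238  0.0446]
```

```bash
python3 - <<'E'
from h import *
q=quat(JY)
env.movep(jp(-.139,-.001,.06),q)
env.move_l(jp(-.139,-.001,.0045),vel=.12); st('at tail')
jaws.set_gripper(.035); st('grip')
x=-.139
while x<-.030:
    dx=.01 if x<-.05 else .0015
    x+=dx; env.move_l(jp(x,0,.0045),vel=.06)
    o=telemetry.observe(); f=np.array(o['wrist_force'])
    if -f@F>12 or np.linalg.norm(f)>35: print('contact');break
o=st('end x=%.4f'%x); print('jig x of tcp',(np.array(o['position'])-MOUTH)@F)
bar()
E
```

```text
at tail t 13.98 p [0.4756 0.0213 0.0147] F [-0.2  0.8 -0.5] w 0.0696 ff 0.0
grip t 14.5 p [0.4748 0.0214 0.014 ] F [-0.5  0.8  3.4] w 0.0448 ff 30.0
contact
end x=-0.0295 t 20.6 p [0.5775 0.006  0.0138] F [-12.3   1.6  18.1] w 0.0448 ff 30.0
jig x of tcp -0.03466096274424543
n 80 x [-0.0463 -0.0238] rect ((-0.04095247760415077, -0.000980418175458908), (0.010599838569760323, 0.07069116085767746), 1.024548053741455) z 0.01823451905155031
-0.05 [-0.0358  0.0336]
-0.03 [-0.0373  0.0253]
```

```bash
python3 - <<'E'
from h import *
q=quat(JY)
jaws.set_gripper(.06); st('open')
p=np.array(telemetry.observe()['position'])
env.move_l(p+[0,0,.09],vel=.15)
# push tail gently with shut fingers (pad half width 8 mm)
jaws.set_gripper(0.0)
env.move_l(jp(-.085,0,.09),vel=.2); env.move_l(jp(-.075,0,.006),vel=.15)
x=-.075
while x<-.045:
    x+=.002 if x<-.058 else .001; env.move_l(jp(x,0,.006),vel=.05)
    f=np.array(telemetry.observe()['wrist_force'])
    if -f@F>12: print('contact');break
o=st('push x=%.4f'%x); print('jig x of tcp',(np.array(o['position'])-MOUTH)@F)
env.move_l(jp(-.08,0,.006),vel=.1); env.move_l(jp(-.085,0,.12),vel=.2)
env.movep([.40,.25,.25],q); st('clear')
bar('scene'); 
outs=[]
for cam in('top','scene'):
    im,d=get_image(cam); u=project(cam,[jp(0)])[0].astype(int); w=38 if cam=='top' else 60
    outs.append(cv2.resize(im[u[1]-w:u[1]+w,u[0]-w:u[0]+w],(400,400),interpolation=cv2.INTER_CUBIC))
    r,c=np.nonzero(d>0); P=world_d(cam,np.c_[c,r],d[r,c])-MOUTH; xx,yy,z=P@F,P@L,P[:,2]
    s=(abs(yy)<.02)&(xx>.05)&(xx<.105); 
    print(cam,[(round(lo,3),round(float(np.median(z[s&(xx>=lo)&(xx<lo+.006)])),4)) for lo in np.arange(.054,.104,.006) if (s&(xx>=lo)&(xx<lo+.006)).any()])
cv2.imwrite('pics/s3.png',np.hstack(outs)[:,:,::-1])
E
```

```text
open t 21.12 p [0.582  0.006  0.0128] F [ 0.4  4.4 -0.2] w 0.0598 ff 2.2
contact
push x=-0.0470 t 28.74 p [0.5586 0.0089 0.0137] F [-13.5   1.1  10.4] w 0.0004 ff 7.2
jig x of tcp -0.053833860005626864
clear t 31.07 p [0.4    0.2492 0.2488] F [ 1.6 -0.7  1.1] w 0.0006 ff 0.0
n 193 x [-0.0459 -0.0001] rect ((-0.040559425950050354, -0.0015952885150909424), (0.010735249146819115, 0.0464363768696785), 0.21106189489364624) z 0.0181957119140794
-0.05 [-0.0246  0.0165]
-0.03 [-0.0254  0.0498]
-0.01 [-0.0241  0.0437]
top [(np.float64(0.054), 0.0186), (np.float64(0.06), 0.0181), (np.float64(0.066), 0.0181), (np.float64(0.072), 0.0179), (np.float64(0.078), 0.0182), (np.float64(0.084), 0.0185), (np.float64(0.09), 0.019), (np.float64(0.096), 0.0247), (np.float64(0.102), 0.0242)]
scene [(np.float64(0.066), 0.0181), (np.float64(0.072), 0.0181), (np.float64(0.078), 0.0184), (np.float64(0.084), 0.0188), (np.float64(0.09), 0.0197), (np.float64(0.096), 0.0239), (np.float64(0.102), 0.0246)]
```

View pics/s3.png

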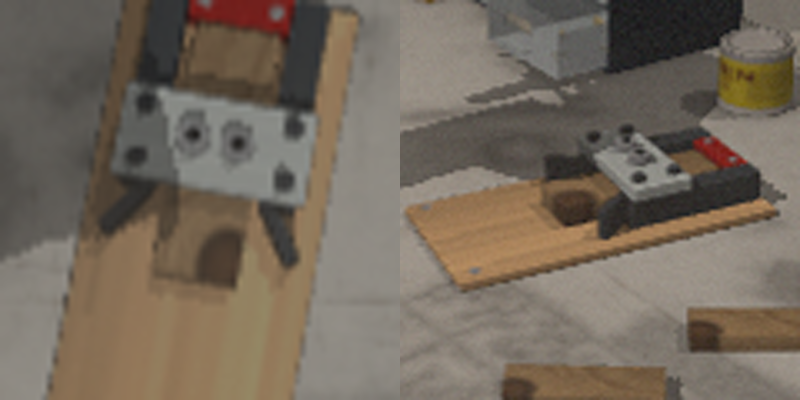

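The bar lies flat under the bridge in the picture. Its leading end touches the red stop near (240,30) and its tail is at (195,282). Depth puts the tail 46 mm before the mouth, against 45 mm when home. It's released and the arm is clear.

```bash
python3 -c "
from h import *
print(workorder.finish_job())"
```

```text
the job is handed in; nothing more can be done
None
```

The slim offcut is lying flat in the jig with its leading end home against the red stop. I let go of it, moved the arm clear and handed the job in at about 31 s; I didn't touch the thick offcut.

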